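# Set the mirror arm against its scale stop and pin it

### The arm

A 6-joint arm with a two-finger parallel gripper is mounted at the origin on a cart in front of the work surface, level with it; the furniture and walls round the work are solid. World frame = base frame: x ahead of the robot, y to its left, z up, the work surface at z = 0. Lengths are in m, angles in degrees, forces in N, time in s.
With the tool pointing down it reaches from about 0.425 to 0.95 m from the base axis. Payload 14.7 kg.
Tool frame: the origin (TCP) lies midway between the tips of the shut fingers; the grasp point (between the pads) lies 19 mm behind it; z points along the fingers, y is the line along which they close (so a half turn about z gives the same grasp; the last joint's range is limited). The gripper opens to 85 mm and grips with 20 to 120 N. Pads are 22 mm wide; open, the fingers measure 114 mm over their backs; the gripper's body (76 mm by 85 mm) begins 54 mm behind the grasp point. The pads swing forward as they close: fully open they stand 13 mm farther back than shut.
Start: joints at [-78.358, 27.513, 91.461, -0, 61.026, -2.67], TCP at [0.161, -0.63, 0.231] pointing down, gripper open.
Joint ranges: [-157.49, 157.49], [-46.99, 117.5], [13.45, 153.17], [-89.5, 269.5], [5.16, 153.95], [-167.48, 167.48]. Speed limits (degrees/s): [108.29, 108.29, 136.94, 172.46, 172.46, 172.46].

### API

Orientations are given as a 3x3 rotation matrix whose columns are the frame's x, y, z axes.
In Python, from station import ctrl gives the robot as it stands.
- The arm moves only by the shell command python3 -m inch 'ROWS' [FORCE]. ROWS is JSON, a list of rows, each a list of 7 numbers: the turn, a rotation vector about the tool's x, y, z in degrees, then the shift along the tool's x, y, z in cm, then the opening, from 0 (shut) to 1 (fully open). A call has 1 to 8 rows; each row shifts and turns the commanded pose from where the row before left it, along the tool's axes as they then stand; what a row does not reach is not made up. A row lasts 1/10 s, in which the tool goes at most 50 mm and 8.59 degrees, less where a joint would pass 70% of its speed; a pose out of reach is approached as far as the arm can. A call is refused whole if a number of a shift passes 5 or a number of a turn 8.59, either way. A call with a gripper value outside its range is refused whole. The fingers move at their own pace and stop on an object; FORCE is the grip in N (left out, the last holds). Time passes only in rows, so rows that do not move let the fingers close. It gives the time, the measured TCP pose, the force, the opening and the grip force at its end, in the units of the state.
- ctrl.observe(): the state, without advancing time (a new reading comes with each control period).
- ctrl.get_image(name): name is "side" or "top"; returns a dict with "img" (480x640x3 uint8, red, green, blue), "K" (3x3 intrinsics, pixels), "world_to_cam" (4x4, takes a point from world to camera coordinates). Camera axes: x right, y up, looking along -z (the intrinsics and any distortion apply to the point x, -y, -z); pixel columns grow to the right and rows downward; lengths in m; the calibration is good to about 2 mm. A picture is of the moment at which its call begins. There is no depth.
- ctrl.hand_in(): hands the job in; it is judged then, once.
The state is a dict: "clock": time; "qpos": joint angles; "joint_vel": joint speeds; "joint_torque": joint torques, N m; "tcp_pos": TCP position; "orientation": TCP orientation; "contact_force": force on the tool from outside, world axes, zero at the start; "moment": the same for the moment, N m; "opening": opening from 0.0 (shut) to 1.0 (fully open); "grasp_force": force on a finger pad.
Only numpy, scipy, OpenCV 4.12 (cv2) and the standard library are available. Lean on these libraries where they do the work, as an engineer would, in place of code of your own. Each camera call takes 0.05 s, during which the arm holds its last target. There are 200 camera calls.

### The job

On the sloping dial of the mirror stand, swing the mirror arm round by its knob until its hole lies over the hole of the stop block, and let go of it there. Then take the locking pin from its parking block and push it down through both holes, square to the sloping dial, until its collar sits on the arm, and leave it in. Do not shift the stop block on its dial, and leave the beaker and the screwdriver where they are.

Things in the scene. Friction and masses are not known exactly. Their poses are not given: they have to be found in the camera images.
- mirror_stand: Fixed stand: dark steel base plate (150 x 150 x 14 mm), column, and a round dark steel dial, 170 mm across, 8 mm thick, that slopes 30 degrees down towards the stand's front (-x). Origin on the bench, z up; the centre of the dial's top face is 130 mm straight above it. Its yaw varies within 0.3 rad.
- mirror_arm (a joint): Flat aluminium arm, 170 mm from pivot to tip, a 52 mm round mirror over the pivot. Turns about the dial's normal at its centre; friction (0.25 N m) holds it. Rad, -1.2 to 1.2: 0 points down the slope (stand's -x); positive is anticlockwise seen from above: the tip goes to the stand's -y (robot's right). Its underside is 14 mm, its top 24 mm above the dial, along the normal.
- stop_block (a joint): Angle (same zero, direction and axis as mirror_arm) of the steel stop block clamped (8 N m) to the dial's rim. It marks where the arm has to go and is not to be shifted; the two holes line up when the two joints have the same value.
- swing_knob (a point): Point on the arm's black knob, 24 mm above the arm's top. The knob is a cylinder, 18 mm in diameter, 45 mm tall, parallel to the dial's normal (so leaning 30 degrees), 155 mm from the pivot; a washer 24 mm wide, 4 mm high, lies round its foot. Axes: z along the dial's normal, -x from the pivot outward along the arm.
- swing_hole (a point): Centre of the lower mouth (14 mm above the dial) of the arm's through hole, 18 mm in diameter, 10 mm deep, 105 mm from the pivot. Axes as swing_knob.
- stop_hole (a point): Centre of the upper mouth (12 mm above the dial) of the stop block's through hole: 17 mm in diameter, 22 mm deep, 105 mm from the pivot, free space below. The block is 38 x 38 x 22 mm. Axes: z along the dial's normal, -x from the pivot outward. With the holes aligned, swing_hole lies 2 mm above this point along z.
- locking_pin: Loose steel pin, 105 mm, about 110 g. Origin: centre of its collar's underside; z towards the grip. Below: shank 14 mm in diameter, 55 mm long, the last 10 mm tapering to 6 mm. Above: collar 26 mm wide, 6 mm thick, then the grip, 16 mm in diameter, 44 mm long. Starts upright in the parking block, collar on its top. Fully home, its origin is 12 mm above stop_hole along the dial's normal.
- beaker: Loose glass beaker, 54 mm wide, 71 mm tall, standing between the stand and the parking block; origin at the centre of its bottom. A bystander.
- screwdriver: Loose screwdriver with red handle, 208 mm long and 27 mm thick, lying across the front of the bench; origin at the middle of its underside. A bystander.
- parking_block: Fixed grey block, 56 x 56 x 65 mm on a thin 70 mm plate, at the robot's right, with a 17 mm upright hole through its middle in which the pin stands at the start. Origin at the centre of its underside.
Mind the look-alikes: they are no part of the job. Of the things shaped like the locking_pin, the steel one is meant.

How it is judged:
By the outcome, as a careful person would: the job done as asked, in the order asked, and still so for the second after the job is handed in, with the robot touching nothing.
It also fails if it takes over 58 s, if anything falls off the work surface, if the arm or the gripper's body presses on something with over 40 N, if the wrist force passes 120 N, or if a joint passes its speed limit or range.

## Working session

There is one attempt and no reset: what is moved stays moved. The work goes in short steps, Python scripts to look and compute and a shell command to move; the robot and the scene stay as the last step left them, time stands still between calls to the robot, and variables do not carry over. Pictures are saved under pics/ and viewed, at most 10 in all, crops included, and the job is handed in when it is done.

```bash
mkdir -p pics; ls
python3 - <<'E'
from station import ctrl
import cv2,pickle
for n in("side","top"):
    d=ctrl.get_image(n); cv2.imwrite(f"pics/{n}0.png",d["img"][:,:,::-1]); pickle.dump(d,open(f"{n}0.pkl","wb")); print(d["K"],d["world_to_cam"], [k for k in d])
print(ctrl.observe())
E
```

```text
pics
[[487.27695416   0.         323.60238902]
 [  0.         487.27695416 239.2303103 ]
 [  0.           0.           1.        ]] [[ 0.9970776  -0.07358259 -0.02053921 -0.56036881]
 [ 0.05360666  0.48233787  0.87434347 -0.06379392]
 [-0.05442962 -0.87288933  0.4848728  -0.99889431]
 [ 0.          0.          0.          1.        ]] ['img', 'K', 'world_to_cam']
[[440.42529182   0.         321.208441  ]
 [  0.         440.42529182 234.03751291]
 [  0.           0.           1.        ]] [[ 0.01281449 -0.99990828 -0.00438351 -0.13952678]
 [ 0.99393695  0.01225895  0.10926595 -0.56484889]
 [-0.10920219 -0.00575712  0.99400289 -0.90749849]
 [ 0.          0.          0.          1.        ]] ['img', 'K', 'world_to_cam']
{'clock': 0.1, 'qpos': array([-7.83597471e+01,  2.75472517e+01,  9.14892208e+01, -6.31180513e-04,
        6.10267903e+01, -2.66938903e+00]), 'joint_vel': array([-0.06282411, -0.07316128, -0.07500217, -0.08092431, -0.03606088,
       -0.02415302]), 'joint_torque': array([ 3.11327807e-03, -9.52255654e+01, -4.31039965e+01,  1.82719773e-04,
        5.35604660e-03,  2.06754225e-05]), 'tcp_pos': array([ 0.16060512, -0.62946986,  0.23073134]), 'orientation': array([[ 9.68972836e-01,  2.47167127e-01, -2.32217918e-04],
       [ 2.47167232e-01, -9.68972236e-01,  1.07949074e-03],
       [ 4.18019084e-05, -1.10339386e-03, -9.99999390e-01]]), 'contact_force': array([-0.57056103,  0.66745561, -0.18778773]), 'moment': array([-0.03677462,  0.01122874,  0.02414028]), 'grasp_force': 0.0, 'opening': 1.0004287166019055}
```

View pics/side0.png

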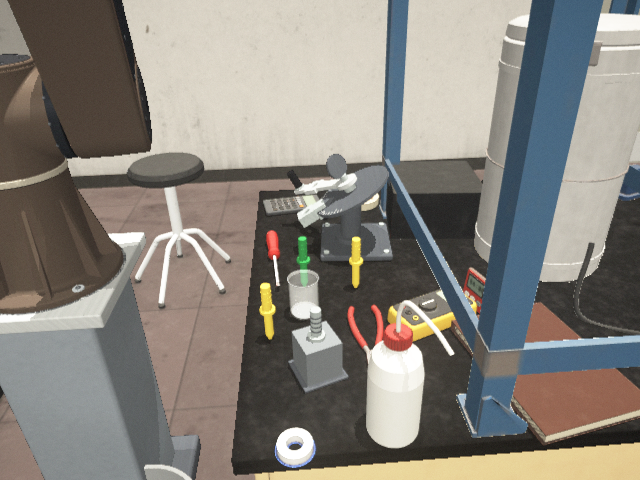

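View pics/top0.png

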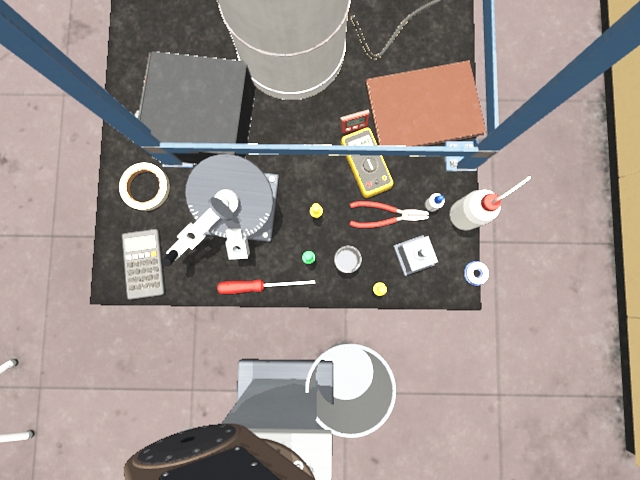

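The side view shows the stand's dial at (345,190) with the knob at (293,180), and the parking block at (318,350). The pin-like objects in the side image are:
- yellow at (356,262) and (267,312)
- green at (303,255)
- bare steel in the grey block at (316,325), which is the locking pin; the other three are coloured look-alikes

In the top view, the arm points to the lower left with its knob at about (172,254). The stop block is at (236,245) and the pin at (418,253). I'll confirm these in enlarged crops.

Run:
```python
import cv2,numpy as np
s=cv2.imread("pics/side0.png");t=cv2.imread("pics/top0.png")
r=lambda i,x,y,w,h:cv2.resize(i[y:y+h,x:x+w],(w*4,h*4),interpolation=cv2.INTER_CUBIC)
cv2.imwrite("pics/c1.png",r(t,155,145,150,130))
a=r(s,275,145,125,140);b=r(s,275,285,75,115)
o=np.zeros((560,800,3),np.uint8);o[:560,:500]=a;o[:460,500:]=b
cv2.imwrite("pics/c2.png",o)
```

```text
(no output)
```

View pics/c1.png

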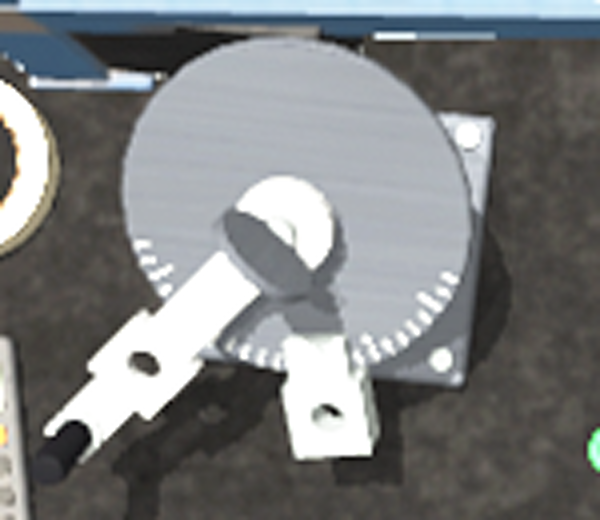

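View pics/c2.png

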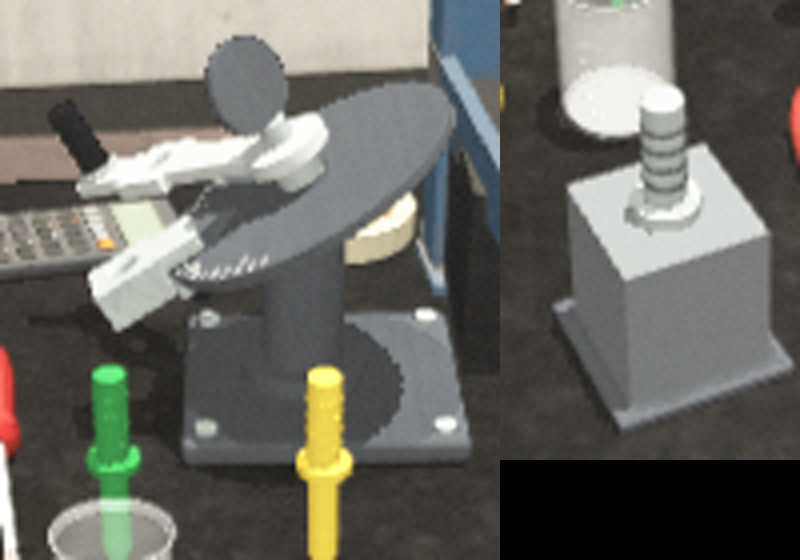

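The crops confirm it. The bare steel ribbed pin stands in the grey block, with its grip top at side (315.7,309). The arm hole is at top (191,235), the stop hole at top (236.5,248) and side (307,210.5), and the knob top at top (167,261) and side (290,172). Next I fit the geometry.

```bash
cat > h.py <<'E'
import numpy as np,pickle
from scipy.optimize import least_squares
from scipy.spatial.transform import Rotation as R
C={n:pickle.load(open(f"{n}0.pkl","rb")) for n in("side","top")}
def proj(n,P):
    d=C[n];p=np.atleast_2d(P)@d["world_to_cam"][:3,:3].T+d["world_to_cam"][:3,3]
    q=(p*[1,-1,-1])@d["K"].T; return q[:,:2]/q[:,2:]
def stand(x,y,yaw):
    A=R.from_euler('z',yaw)*R.from_euler('y',-30,degrees=True)
    return A,np.array([x,y,.13])
def pt(s,a,r,h):  # point at dial angle a, radius r, height h above dial
    A,c=stand(*s); return c+A.apply(R.from_rotvec([0,0,a]).apply([-r,0,h]))
E
cat > fit.py <<'E'
from h import *
t=lambda x,y:np.array([155+(x+.5)/4-.5,145+(y+.5)/4-.5])
s=lambda x,y:np.array([275+(x+.5)/4-.5,145+(y+.5)/4-.5])
def res(p):
    S=p[:3];a,b=p[3:5];r=[]
    def add(n,P,uv,w=1): r.extend(w*(proj(n,P)[0]-uv))
    add("top",pt(S,b,.105,.012),t(327,414)); add("side",pt(S,b,.105,.012),s(130,263))
    add("top",pt(S,a,.105,.024),t(145,362)); 
    add("top",pt(S,a,.155,.069),t(47,467),.5); add("side",pt(S,a,.155,.069),s(62,108),.5)
    R0=R.from_euler('z',S[2])
    for (n,q,c) in [("top",(.075,-.075),t(495,115)),("top",(-.075,-.075),t(465,386)),("side",(-.075,-.075),s(184,447)),("side",(.075,-.075),s(470,446))]:
        add(n,R0.apply([q[0],q[1],.014])+[S[0],S[1],0],c)
    th=np.linspace(0,2*np.pi,181)
    P=proj("top",[pt(S,u,.085,0) for u in th])
    lo=t(121,37);hi=t(472,373)
    r.extend([P[:,0].min()-lo[0],P[:,0].max()-hi[0],P[:,1].min()-lo[1]])
    return np.array(r)
f=least_squares(res,[.55,.15,0,-.8,0],loss='soft_l1')
print(f.x.round(4),np.round(res(f.x),2)); np.save("stand.npy",f.x)
S=f.x[:3];A,c=stand(*S)
print("normal",A.as_matrix()[:,2].round(3))
for n,a,r_,h in[("knob",f.x[3],.155,.048),("knobtarget",f.x[4],.155,.048),("stop",f.x[4],.105,.012)]: print(n,pt(S,a,r_,h).round(4))
# pin
top=np.array([275+(163+.5)/4-.5,285+(97.5)/4-.5])
g=lambda p:np.r_[proj("side",[p[0],p[1],.115+p[2]])[0]-top,proj("top",[p[0],p[1],.115+p[2]])[0]-[418,253], p[2]*300]
k=least_squares(g,[.45,-.25,0]);print("pin",k.x.round(4),k.fun.round(2))
print("pix pin top/collar top:",proj("top",[[*k.x[:2],.115],[*k.x[:2],.071]]).round(1),proj("side",[[*k.x[:2],.115],[*k.x[:2],.071]]).round(1))
E
python3 fit.py
python3 - <<'E'
import cv2
t=cv2.imread("pics/top0.png")
cv2.imwrite("pics/c3.png",cv2.resize(t[225:285,385:445],None,fx=8,fy=8,interpolation=cv2.INTER_CUBIC))
E
```

```text
[ 0.6285  0.0454 -0.0418 -0.7498  0.1252] [-0.16 -0.99 -0.08  0.36  0.24 -0.37  0.5  -0.13 -0.06 -0.55 -1.65  0.55
  1.3   0.54 -1.83 -0.19 -0.4  -2.42 -0.04  0.4  -2.43]
normal [-0.5    0.021  0.866]
knob [0.5108 0.1561 0.1149]
knobtarget [0.4707 0.0327 0.0947]
stop [0.5319 0.0363 0.0883]
pin [ 0.5268 -0.3233 -0.0079] [-1.31 -0.92  0.88 -1.72 -2.36]
pix pin top/collar top: [[419.8 251. ]
 [415.  252.5]] [[313.9 303.5]
 [314.8 327.9]]
```

View pics/c3.png

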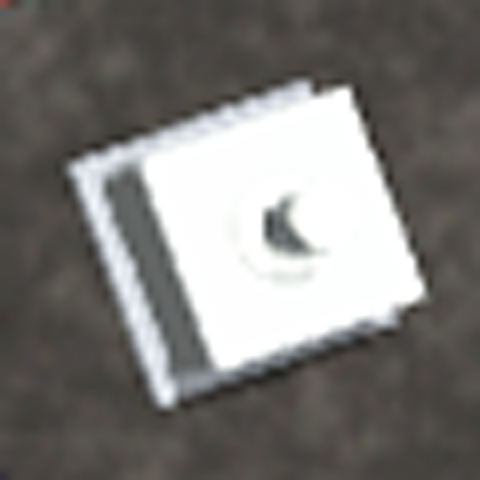

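The crop shows the block top's corners at crop (140,150), (352,88), (427,298) and (212,370), the collar centred near (290,230) and the pin top near (325,220). My earlier guess at the pin's pixel was off, so I refit with these and check with an overlay.

```bash
sed -i 's/,P\[:,1\].min()-lo\[1\]//' fit.py; sed -i '/^# pin/,$d' fit.py
cat >> fit.py <<'E'
cr=np.array([(140,150),(352,88),(427,298),(212,370)]);cr=(cr+.5)/8-.5+[385,225]
top=np.array([275+(163+.5)/4-.5,285+(97.5)/4-.5]); col=np.array([275+(166.5)/4-.5,285+200/4-.5])
sc=np.array([(68,186),(206,147),(269,232),(127,279)]);sc=(sc+.5)/4-.5+[275,285]  # left,far,right,near
def g(p):
    z=p[3]; q=[R.from_euler('z',p[2]).apply(np.array(v)*.028)[:2]+p[:2] for v in[(1,1),(1,-1),(-1,-1),(-1,1)]]
    q=np.c_[q,[z]*4]
    return np.r_[(proj("top",q)-cr).ravel(),(proj("side",q[[3,0,1,2]])-sc).ravel(),proj("side",[p[0],p[1],z+.05])[0]-top,proj("top",[p[0],p[1],z+.006])[0]-[421.2,253.6],(z-.067)*300]
k=least_squares(g,[.45,-.25,0,.067],loss='soft_l1');print("pin",k.x.round(4),k.fun if 0 else g(k.x).round(1));np.save("pin.npy",k.x)
import cv2
def dr(n,P,c=(0,0,255)):
    for u,v in proj(n,P): 
        cv2.circle(I,(int((u-x0+.5)*4),int((v-y0+.5)*4)),1,c,-1)
O=np.zeros((560,1100,3),np.uint8)
th=np.linspace(0,6.28,60);S=f.x[:3];a,b=f.x[3:]
def ring(ang,r0,h,rad): 
    A,c=stand(*S);return [pt(S,ang,r0,h)+A.apply([rad*np.cos(u),rad*np.sin(u),0]) for u in th]
outs=[]
for n,x0,y0,w,h in[("top",155,145,125,130),("side",275,145,75,130)]:
    I=cv2.imread(f"pics/{n}0.png")[y0:y0+h,x0:x0+w];I=cv2.resize(I,None,fx=4,fy=4,interpolation=cv2.INTER_CUBIC)
    dr(n,ring(0,0,0,.085));dr(n,ring(a,.155,.069,.009));dr(n,ring(a,.155,.026,.009),(0,255,0));dr(n,ring(a,.105,.024,.009));dr(n,ring(b,.105,.012,.0085));dr(n,ring(0,0,.024,.017),(255,0,0))
    q=R.from_euler('z',S[2]).apply([[i*.075,j*.075,.014] for u in np.linspace(-1,1,30) for i,j in((u,-1),(u,1),(-1,u),(1,u))])+[S[0],S[1],0];dr(n,q,(255,255,0));outs.append(I)
cv2.imwrite("pics/ov.png",np.hstack(outs))
E
python3 fit.py
```

```text
[ 0.6293  0.0455 -0.0485 -0.7387  0.132 ] [-0.18 -1.35  0.26  0.31  0.41 -0.61  0.62 -0.23  0.04 -0.41 -1.49  0.46
  1.    0.41 -1.72 -0.36 -0.26 -2.34 -0.04  0.33]
normal [-0.499  0.024  0.866]
knob [0.5112 0.1558 0.1143]
knobtarget [0.4714 0.0328 0.0947]
stop [0.5326 0.0364 0.0883]Traceback (most recent call last):
  File "fit.py", line 30, in <module>
    k=least_squares(g,[.45,-.25,0,.067],loss='soft_l1');print("pin",k.x.round(4),k.fun if 0 else g(k.x).round(1));np.save("pin.npy",k.x)
    return func(*args, **kwargs)
    vector_fun = VectorFunction(
        fun_wrapped,
    ...<6 lines>...
        workers=workers
    )
    self._update_fun()
    ~~~~~~~~~~~~~~~~^^
    self.f = self.fun_wrapped(xp_copy(self.x))
             ~~~~~~~~~~~~~~~~^^^^^^^^^^^^^^^^^
    return np.atleast_1d(self.fun(x))
                         ~~~~~~~~^^^
    return self.f(x, *self.args, **self.kwargs)
           ~~~~~~^^^^^^^^^^^^^^^^^^^^^^^^^^^^^^
  File "fit.py", line 27, in g
    z=p[3]; q=[R.from_euler('z',p[2]).apply(np.array(v)*.028)[:2]+p[:2] for v in[(1,1),(1,-1),(-1,-1),(-1,1)]]
               ~~~~~~~~~~~~~~~~~~~~~~~~~~~~^^^^^^^^^^^^^^^^^^
  File "scipy/spatial/transform/_rotation.pyx", line 2580, in scipy.spatial.transform._rotation.Rotation.apply
ValueError: Expected input of shape (3,) or (P, 3), got (2,).
```

```bash
sed -i 's/np.array(v)\*/np.array([*v,0])*/' fit.py; python3 fit.py|tail -4
```

```text
knobtarget [0.4714 0.0328 0.0947]
stop [0.5326 0.0364 0.0883]
pin [ 0.5277 -0.335   0.3349  0.0642] [ 0.5  0.4 -0.2 -0.4 -0.2 -0.8  0.8 -1.  -0.4 -0.4 -0.1 -0.8  0.   0.6
 -1.2  0.2 -0.3  0.1 -0.4 -1.4 -0.8]
```

View pics/ov.png

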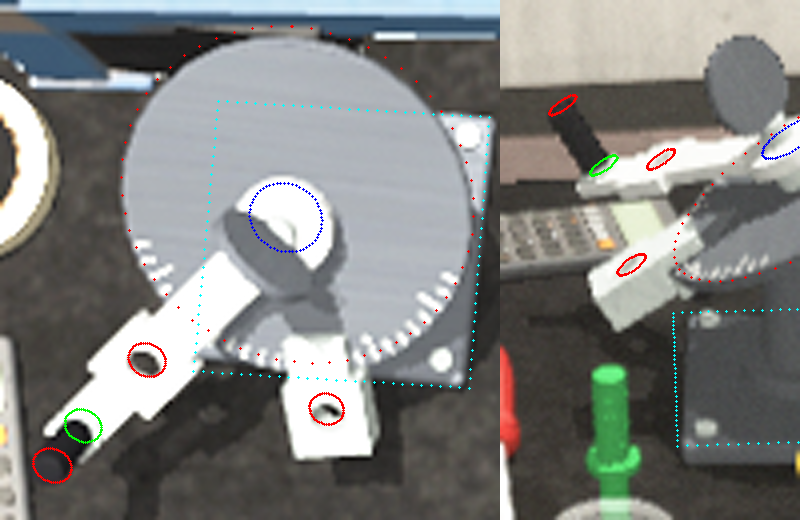

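The overlay fits to within about 1 px at the holes and knob. The arm is at about -0.74 and the stop at about +0.13. The pin is at about (0.528,-0.335) with its block top at 0.064. First I make a planning helper, then the transfer over to the knob at height.

```bash
cat > plan.py <<'E'
from h import *
from station import ctrl
p=np.load("stand.npy");S=p[:3];k=np.load("pin.npy")
A,_=stand(*S)
def tilt(yawdeg):  # tool orientation with z=-n, x at given angle (deg) in dial frame from stand +x
    return A*R.from_euler('z',yawdeg,degrees=True)*R.from_euler('x',180,degrees=True)
def cur():
    o=ctrl.observe();return o["tcp_pos"],R.from_matrix(o["orientation"]),o
def to(pos,rot=None,n=8):
    t,r,o=cur();rot=rot or r
    w=(r.inv()*rot).as_rotvec(degrees=True);dp=(np.array(pos)-t)/n*100
    print("from",t.round(4),"to",np.round(pos,4),"rot",w.round(2))
    for i in range(n):
        ri=r*R.from_rotvec(w*i/n,degrees=True); print(np.r_[w/n,ri.inv().apply(dp)].round(2).tolist())
E
Q="[[0,0,0,3.8,-2.4,-1,1],[0,0,0,3.8,-2.4,-1,1],[0,0,0,3.8,-2.4,-1,1],[0,0,0,3.8,-2.4,-1,1],[0,0,0,3.8,-2.4,-1,1]]" ; unset Q
python3 -m inch '[[0,0,0,3.8,-2.4,-1,1],[0,0,0,3.8,-2.4,-1,1],[0,0,0,3.8,-2.4,-1,1],[0,0,0,3.8,-2.4,-1,1],[0,0,0,3.8,-2.4,-1,1]]'
python3 -m inch '[[0,0,0,3.8,-2.4,-1,1],[0,0,0,3.8,-2.4,-1,1],[0,0,0,3.8,-2.4,-1,1],[0,0,0,3.8,-2.4,-1,1],[0,0,0,3.8,-2.4,-1,1]]'
python3 -c "
from plan import *
A_=pt(S,p[3],.155,.048+.07); print(A_)
to([.44,.13,.33],None,10)"
```

```text
clock: 0.6
tcp_pos: [0.316, -0.465, 0.2815]
orientation: [[0.969, 0.247, -0.0], [0.247, -0.969, 0.0], [-0.0, -0.0, -1.0]]
contact_force: [0.4, -0.4, -0.7]
opening: 1.002
grasp_force: 0.0
clock: 1.1
tcp_pos: [0.4704, -0.3017, 0.3316]
orientation: [[0.969, 0.247, -0.0], [0.247, -0.969, 0.0], [-0.0, -0.0, -1.0]]
contact_force: [1.1, -0.9, 0.4]
opening: 1.001
grasp_force: 0.0
[0.47628626 0.1574623  0.17489239]
from [ 0.4704 -0.3017  0.3316] to [0.44 0.13 0.33] rot [0. 0. 0.]
[0.0, 0.0, 0.0, 0.77, -4.26, 0.02]
[0.0, 0.0, 0.0, 0.77, -4.26, 0.02]
[0.0, 0.0, 0.0, 0.77, -4.26, 0.02]
[0.0, 0.0, 0.0, 0.77, -4.26, 0.02]
[0.0, 0.0, 0.0, 0.77, -4.26, 0.02]
[0.0, 0.0, 0.0, 0.77, -4.26, 0.02]
[0.0, 0.0, 0.0, 0.77, -4.26, 0.02]
[0.0, 0.0, 0.0, 0.77, -4.26, 0.02]
[0.0, 0.0, 0.0, 0.77, -4.26, 0.02]
[0.0, 0.0, 0.0, 0.77, -4.26, 0.02]
```

```bash
python3 -m inch '[[0,0,0,0.8,-4.3,0,1],[0,0,0,0.8,-4.3,0,1],[0,0,0,0.8,-4.3,0,1],[0,0,0,0.8,-4.3,0,1],[0,0,0,0.8,-4.3,0,1]]' >/dev/null
python3 -m inch '[[0,0,0,0.8,-4.3,0,1],[0,0,0,0.8,-4.3,0,1],[0,0,0,0.8,-4.3,0,1],[0,0,0,0.8,-4.3,0,1],[0,0,0,0.8,-4.3,0,1]]'
python3 -c "
from plan import *
to(pt(S,p[3],.155,.036+.13),tilt(-25),8)
print(cur()[2]['qpos'].round(1))"
```

```text
clock: 2.1
tcp_pos: [0.4402, 0.1348, 0.3313]
orientation: [[0.969, 0.247, -0.0], [0.247, -0.969, -0.0], [-0.0, 0.0, -1.0]]
contact_force: [0.6, -1.3, 0.2]
opening: 1.005
grasp_force: 0.0
from [0.4402 0.1348 0.3313] to [0.4523 0.1586 0.2165] rot [ 2.12 30.6  41.11]
[0.26, 3.82, 5.14, 0.22, -0.25, 1.44]
[0.26, 3.82, 5.14, 0.1, -0.26, 1.45]
[0.26, 3.82, 5.14, -0.02, -0.26, 1.45]
[0.26, 3.82, 5.14, -0.14, -0.24, 1.45]
[0.26, 3.82, 5.14, -0.25, -0.22, 1.43]
[0.26, 3.82, 5.14, -0.37, -0.18, 1.42]
[0.26, 3.82, 5.14, -0.48, -0.14, 1.39]
[0.26, 3.82, 5.14, -0.58, -0.09, 1.35]
[ 13.3   6.2 107.4  -0.   66.4  88.9]
```

```bash
python3 -m inch '[[0.3,3.8,5.1,0.2,-0.25,1.4,1],[0.3,3.8,5.1,0.1,-0.25,1.4,1],[0.3,3.8,5.1,0,-0.25,1.4,1],[0.3,3.8,5.1,-0.1,-0.25,1.4,1],[0.3,3.8,5.1,-0.25,-0.2,1.4,1],[0.3,3.8,5.1,-0.4,-0.2,1.4,1],[0.3,3.8,5.1,-0.5,-0.15,1.4,1],[0.3,3.8,5.1,-0.6,-0.1,1.4,1]]'
python3 -c "
from plan import *
print(cur()[2]['qpos'].round(1))
to(pt(S,p[3],.155,.036),tilt(-25),8)"
```

```text
clock: 2.9
tcp_pos: [0.4525, 0.1481, 0.2328]
orientation: [[0.825, -0.349, 0.445], [-0.387, -0.922, -0.007], [0.413, -0.167, -0.895]]
contact_force: [0.1, -1.3, 0.7]
opening: 0.998
grasp_force: 0.0
[ 22.3   4.1 132.8 -29.3  21.  160.6]
from [0.4525 0.1481 0.2328] to [0.5172 0.1555 0.1039] rot [0.58 3.63 4.69]
[0.07, 0.45, 0.59, -0.03, -0.1, 1.8]
[0.07, 0.45, 0.59, -0.05, -0.1, 1.8]
[0.07, 0.45, 0.59, -0.06, -0.09, 1.8]
[0.07, 0.45, 0.59, -0.08, -0.09, 1.8]
[0.07, 0.45, 0.59, -0.09, -0.09, 1.8]
[0.07, 0.45, 0.59, -0.11, -0.08, 1.8]
[0.07, 0.45, 0.59, -0.13, -0.08, 1.8]
[0.07, 0.45, 0.59, -0.14, -0.08, 1.8]
```

The wrist is near the limits of joints 6 and 5 at this yaw, so I reduce the yaw and look at the joints again.

```bash
python3 -m inch '[[0,0,-7,0,-0.1,0.8,1],[0,0,-7,0,-0.1,0.8,1],[0,0,-7,0,-0.1,0.8,1],[0,0,-7,0,0,0.8,1]]'
python3 -c "
from plan import *
print(cur()[2]['qpos'].round(1))
to(pt(S,p[3],.155,.036),tilt(0),8)"
```

```text
clock: 3.3
tcp_pos: [0.4683, 0.1506, 0.2048]
orientation: [[0.892, 0.085, 0.444], [0.098, -0.995, -0.007], [0.442, 0.05, -0.896]]
contact_force: [-0.4, -0.6, 0.1]
opening: 0.997
grasp_force: 0.0
[ 21.7   8.6 133.3 -36.6  16.6 139.4]
from [0.4683 0.1506 0.2048] to [0.5172 0.1555 0.1039] rot [-1.09  3.56  8.09]
[-0.14, 0.44, 1.01, -0.01, -0.07, 1.4]
[-0.14, 0.44, 1.01, -0.02, -0.08, 1.4]
[-0.14, 0.44, 1.01, -0.03, -0.08, 1.4]
[-0.14, 0.44, 1.01, -0.04, -0.08, 1.4]
[-0.14, 0.44, 1.01, -0.05, -0.08, 1.4]
[-0.14, 0.44, 1.01, -0.07, -0.09, 1.4]
[-0.14, 0.44, 1.01, -0.08, -0.09, 1.4]
[-0.14, 0.44, 1.01, -0.09, -0.09, 1.4]
```

Tilting fully square is too near the wrist limits here, and for the knob it isn't needed. I use about 12° of tool tilt, with the closing axis along the stand's y.

```bash
cat >> plan.py <<'E'
def tool(t,y=0): return R.from_euler('z',S[2])*R.from_euler('y',-t,degrees=True)*R.from_euler('z',y,degrees=True)*R.from_euler('x',180,degrees=True)
def tcp_for(g,rot): return g+rot.apply([0,0,.019])
E
python3 -c "
from plan import *
r=tool(12); g=tcp_for(pt(S,p[3],.155,.054),r);print('goal',g)
to(g+[-.015,0,.085],r,4)"
```

```text
goal [0.51219428 0.15571884 0.10088196]
from [0.4683 0.1506 0.2048] to [0.4972 0.1557 0.1859] rot [  0.19 -14.41   8.18]
[0.05, -3.6, 2.05, 0.45, -0.09, 0.74]
[0.05, -3.6, 2.05, 0.49, -0.11, 0.72]
[0.05, -3.6, 2.05, 0.53, -0.12, 0.68]
[0.05, -3.6, 2.05, 0.57, -0.14, 0.65]
```

```bash
python3 -m inch '[[0,-3.6,2.05,0.45,-0.1,0.75,1],[0,-3.6,2.05,0.5,-0.1,0.7,1],[0,-3.6,2.05,0.55,-0.1,0.7,1],[0,-3.6,2.05,0.55,-0.15,0.65,1],[0,0,0,0,0,0,1]]'
python3 -c "
from plan import *
print(cur()[2]['qpos'].round(1))
r=tool(12); g=tcp_for(pt(S,p[3],.155,.054),r)
to(g,r,6)"
```

```text
clock: 3.8
tcp_pos: [0.4995, 0.1555, 0.1861]
orientation: [[0.977, -0.056, 0.208], [-0.055, -0.998, -0.012], [0.208, -0.0, -0.978]]
contact_force: [0.9, 0.0, -0.3]
opening: 1.002
grasp_force: 0.0
[ 16.9  16.  119.9  -7.5  33.1 116. ]
from [0.4995 0.1555 0.1861] to [0.5122 0.1557 0.1009] rot [ 0.08  0.   -0.45]
[0.01, 0.0, -0.07, -0.09, -0.01, 1.43]
[0.01, 0.0, -0.07, -0.09, -0.01, 1.43]
[0.01, 0.0, -0.07, -0.09, -0.01, 1.43]
[0.01, 0.0, -0.07, -0.09, -0.01, 1.43]
[0.01, 0.0, -0.07, -0.09, -0.01, 1.43]
[0.01, 0.0, -0.07, -0.09, -0.01, 1.43]
```

```bash
python3 -m inch '[[0,0,0,-0.1,0,1.4,1],[0,0,0,-0.1,0,1.4,1],[0,0,0,-0.1,0,1.4,1],[0,0,0,-0.1,0,1.4,1],[0,0,0,-0.1,0,1.4,1],[0,0,0,0,0,1.4,1],[0,0,0,0,0,0,1]]' 20
python3 -m inch '[[0,0,0,0,0,0,0.1],[0,0,0,0,0,0,0.1],[0,0,0,0,0,0,0.1],[0,0,0,0,0,0,0.1],[0,0,0,0,0,0,0.1],[0,0,0,0,0,0,0.1],[0,0,0,0,0,0,0.1],[0,0,0,0,0,0,0.1]]' 20
python3 -c "
from plan import *
t,r,o=cur();g=t-r.apply([0,0,.019]);A,c=stand(*S);l=A.inv().apply(g-c);print(l,np.arctan2(-l[1],-l[0]),np.hypot(*l[:2]))"
```

```text
clock: 4.5
tcp_pos: [0.5085, 0.1542, 0.1017]
orientation: [[0.977, -0.054, 0.206], [-0.052, -0.999, -0.013], [0.207, 0.002, -0.978]]
contact_force: [0.9, 0.3, 1.1]
opening: 0.998
grasp_force: 0.0
clock: 5.3
tcp_pos: [0.5098, 0.1546, 0.1033]
orientation: [[0.977, -0.055, 0.208], [-0.053, -0.998, -0.012], [0.208, 0.001, -0.978]]
contact_force: [-4.7, 1.9, 6.8]
opening: 0.201
grasp_force: 21.1
[-0.11541295  0.10315208  0.05723498] -0.7293597747502838 0.15479180046884125
```

Gripped, at 17 mm opening as expected. Now I work out the arc to the stop angle.

```bash
python3 -c "
from plan import *
t,r,o=cur();g=t-r.apply([0,0,.019]);A,c=stand(*S);l=A.inv().apply(g-c);a0=np.arctan2(-l[1],-l[0]);rad=np.hypot(*l[:2])
q=[pt(S,a,rad,l[2]) for a in np.linspace(a0,p[4],25)]
print((r.inv().apply(np.diff(q,axis=0))*100).round(2).tolist())"
```

```text
[[-0.34, 0.42, 0.11], [-0.33, 0.44, 0.11], [-0.31, 0.45, 0.1], [-0.3, 0.46, 0.1], [-0.28, 0.47, 0.09], [-0.27, 0.48, 0.09], [-0.25, 0.49, 0.08], [-0.23, 0.5, 0.08], [-0.21, 0.51, 0.07], [-0.2, 0.52, 0.07], [-0.18, 0.52, 0.06], [-0.16, 0.53, 0.05], [-0.14, 0.53, 0.05], [-0.12, 0.54, 0.04], [-0.11, 0.54, 0.04], [-0.09, 0.55, 0.03], [-0.07, 0.55, 0.02], [-0.05, 0.55, 0.02], [-0.03, 0.55, 0.01], [-0.01, 0.56, 0.01], [0.01, 0.56, -0.0], [0.03, 0.55, -0.01], [0.04, 0.55, -0.01], [0.06, 0.55, -0.02]]
```

```bash
python3 -m inch '[[0,0,0,-0.34,0.42,0.11,0.1],[0,0,0,-0.33,0.44,0.11,0.1],[0,0,0,-0.31,0.45,0.1,0.1],[0,0,0,-0.3,0.46,0.1,0.1],[0,0,0,-0.28,0.47,0.09,0.1],[0,0,0,-0.27,0.48,0.09,0.1],[0,0,0,-0.25,0.49,0.08,0.1],[0,0,0,-0.23,0.5,0.08,0.1]]'
python3 -m inch '[[0,0,0,-0.21,0.51,0.07,0.1],[0,0,0,-0.2,0.52,0.07,0.1],[0,0,0,-0.18,0.52,0.06,0.1],[0,0,0,-0.16,0.53,0.05,0.1],[0,0,0,-0.14,0.53,0.05,0.1],[0,0,0,-0.12,0.54,0.04,0.1],[0,0,0,-0.11,0.54,0.04,0.1],[0,0,0,-0.09,0.55,0.03,0.1]]'
python3 -m inch '[[0,0,0,-0.07,0.55,0.02,0.1],[0,0,0,-0.05,0.55,0.02,0.1],[0,0,0,-0.03,0.55,0.01,0.1],[0,0,0,-0.01,0.56,0.01,0.1],[0,0,0,0.01,0.56,0,0.1],[0,0,0,0.03,0.55,-0.01,0.1],[0,0,0,0.05,0.55,-0.02,0.1],[0,0,0,0,0,0,0.1]]'
python3 -c "
from plan import *
t,r,o=cur();g=t-r.apply([0,0,.019]);A,c=stand(*S);l=A.inv().apply(g-c);print(l,np.arctan2(-l[1],-l[0]),np.hypot(*l[:2]))"
```

```text
clock: 6.1
tcp_pos: [0.4853, 0.1184, 0.0906]
orientation: [[0.977, -0.054, 0.206], [-0.053, -0.999, -0.013], [0.206, 0.001, -0.978]]
contact_force: [-12.3, 6.4, 13.4]
opening: 0.202
grasp_force: 22.8
clock: 6.9
tcp_pos: [0.4714, 0.0765, 0.0839]
orientation: [[0.977, -0.054, 0.205], [-0.053, -0.999, -0.013], [0.205, 0.002, -0.979]]
contact_force: [-14.1, 5.4, 10.5]
opening: 0.201
grasp_force: 23.4
clock: 7.7
tcp_pos: [0.4687, 0.0377, 0.0834]
orientation: [[0.977, -0.055, 0.204], [-0.053, -0.998, -0.012], [0.205, 0.001, -0.979]]
contact_force: [-11.4, 0.7, 7.4]
opening: 0.203
grasp_force: 23.8
[-0.15589064 -0.0155371   0.05770854] 0.09933859402238844 0.15666299192858524
```

```bash
python3 -m inch '[[0,0,0,0.05,0.25,-0.02,0.1],[0,0,0,0.05,0.25,-0.02,0.1],[0,0,0,0,0,0,0.1]]'
python3 -m inch '[[0,0,0,0,0,0,1],[0,0,0,0,0,0,1],[0,0,0,0,0,0,1],[0,0,0,0,0,0,1],[0,0,0,0,0,-1.5,1],[0,0,0,0,0,-2.5,1],[0,0,0,0,0,-2.5,1],[0,0,0,0,0,-2.5,1]]'
python3 -m inch '[[0,0,0,0,3,-2,1],[0,0,0,0,4.5,-2,1],[0,0,0,0,4.5,-1,1],[0,0,0,0,4.5,-1,1],[0,0,0,0,4.5,0,1],[0,0,0,0,0,0,1]]'
python3 - <<'E'
from station import ctrl
import cv2,pickle,numpy as np
o=[]
for n,x0,y0 in(("top",185,170),("side",275,150)):
    d=ctrl.get_image(n)["img"][:,:,::-1]; cv2.imwrite(f"pics/{n}1.png",d)
    o.append(cv2.resize(d[y0:y0+110,x0:x0+80],None,fx=5,fy=5,interpolation=cv2.INTER_CUBIC))
cv2.imwrite("pics/d1.png",np.hstack(o))
E
```

```text
clock: 8.0
tcp_pos: [0.4693, 0.033, 0.084]
orientation: [[0.977, -0.055, 0.204], [-0.053, -0.999, -0.012], [0.205, 0.001, -0.979]]
contact_force: [-10.6, -1.1, 4.7]
opening: 0.204
grasp_force: 23.8
clock: 8.8
tcp_pos: [0.4525, 0.0344, 0.1734]
orientation: [[0.977, -0.054, 0.208], [-0.053, -0.999, -0.012], [0.208, 0.001, -0.978]]
contact_force: [-0.0, 0.0, -0.2]
opening: 1.0
grasp_force: 0.0
clock: 9.4
tcp_pos: [0.4292, -0.1799, 0.2322]
orientation: [[0.976, -0.06, 0.21], [-0.058, -0.998, -0.015], [0.211, 0.003, -0.977]]
contact_force: [-0.6, 0.1, -0.7]
opening: 1.001
grasp_force: 0.0
```

View pics/d1.png

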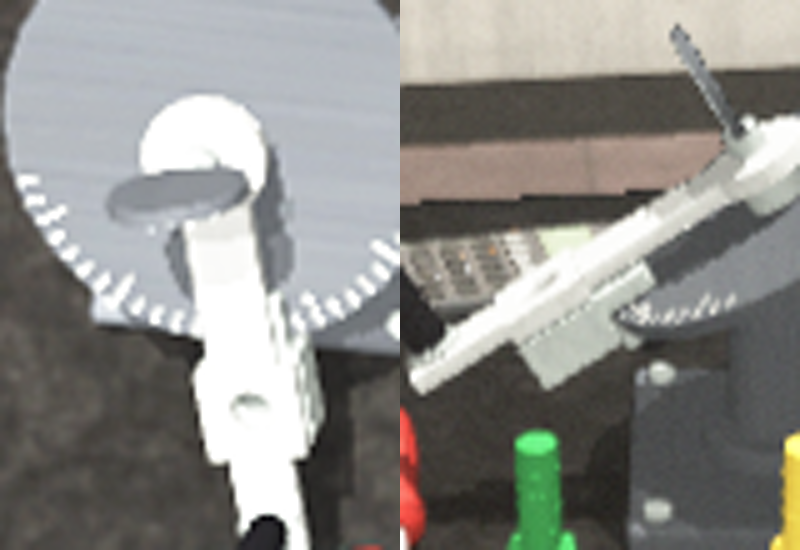

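The top crop shows the arm lying over the stop block, with its hole at about crop (250,404), which is top (234.9,250.4). The side crop shows the block directly under the arm. I check the angle numerically.

Run:
```python
from plan import *
import cv2
for a in(p[4]-.04,p[4]-.02,p[4],p[4]+.02,p[4]+.04): print(round(a,3),proj("top",pt(S,a,.105,.024)).round(2),proj("side",pt(S,a,.105,.024)).round(2))
print("stop pred",proj("top",pt(S,p[4],.105,.012)).round(2))
r=tool(12);t=np.array([.4693,.033,.084]);A,c=stand(*S);l=A.inv().apply(t-r.apply([0,0,.019])-c);print("grip angle",np.arctan2(-l[1],-l[0]))
t0=cv2.imread("pics/top0.png",0);t1=cv2.imread("pics/top1.png",0)
print(t0[243:255,230:244]);print(t1[244:257,228:243])
```

```text
0.092 [[232.8  249.47]] [[304.14 205.51]]
0.112 [[233.85 249.44]] [[304.22 205.89]]
0.132 [[234.9  249.38]] [[304.32 206.25]]
0.152 [[235.95 249.31]] [[304.43 206.61]]
0.172 [[237.   249.22]] [[304.56 206.96]]
stop pred [[236.19 246.78]]
grip angle 0.13015802742013358
[[255 255 255 255 255 255 255 255 255 255 255 255 255 255]
 [255 255 255 255 255 255 255 255 255 255 255 255 255 255]
 [255 255 255 255 255 255 255 255 255 255 255 255 255 255]
 [255 255 255 251 223 119  67 100 196 255 255 255 255 255]
 [255 255 253 184 151 143  81  32  23 140 253 255 255 255]
 [255 255 242 146 151 167 175 167  38  62 176 254 255 255]
 [255 255 246 149 170 211 232 243 207 208 213 250 255 255]
 [255 255 253 210 208 238 243 247 250 250 247 252 255 255]
 [255 255 255 251 235 239 244 246 246 245 247 253 255 255]
 [255 255 255 255 253 249 248 246 247 251 254 254 255 254]
 [255 255 255 255 255 255 255 255 255 255 255 255 255 255]
 [255 255 255 255 255 255 255 255 255 255 255 255 255 255]]
[[255 255 255 255 255 255 255 255 255 255 255 255 255 255 255]
 [255 255 255 255 255 255 255 255 255 255 255 255 255 255 255]
 [255 255 255 255 255 255 255 255 255 255 255 255 255 255 255]
 [255 255 255 255 255 255 255 255 255 255 255 255 255 255 255]
 [255 255 255 255 255 245 226 243 255 255 255 255 255 255 255]
 [255 255 255 252 192 144 161 171 176 224 255 255 255 255 255]
 [255 255 255 219 189 165 176 186 190 189 230 255 255 255 255]
 [255 255 254 202 231 249 227 229 234 235 237 252 255 255 255]
 [255 255 255 234 241 255 255 253 252 250 250 254 255 255 255]
 [255 255 255 249 235 250 255 255 255 255 255 254 255 255 255]
 [255 255 255 255 250 250 254 255 255 255 255 254 255 255 255]
 [255 255 255 255 255 254 251 253 254 255 254 255 255 255 255]
 [255 255 255 255 255 255 255 255 255 255 255 255 255 255 255]]
```

The holes are aligned to about 0.6 mm. However, the hole rows and the dial rim show the stand is a few mm nearer than I fitted, so I refit with this better data.

```bash
cat > fit2.py <<'E'
from h import *
import cv2
t0=cv2.imread("pics/top0.png",0).astype(float)
def hole(im,x0,x1,y0,y1):
    w=im[y0:y1,x0:x1]<245;ys,xs=np.nonzero(w);return np.array([(xs.min()+xs.max())/2+x0,(ys.min()+ys.max())/2+y0])
sh=np.array([236.6,249.2]); ah1=np.array([235.,251.7])
print(t0[229:243,184:199].astype(int))
t=lambda x,y:np.array([155+(x+.5)/4-.5,145+(y+.5)/4-.5])
s=lambda x,y:np.array([275+(x+.5)/4-.5,145+(y+.5)/4-.5])
def res(p):
    S=p[:3];a,b,b1=p[3:6];r=[]
    def add(n,P,uv,w=1): r.extend(w*(proj(n,P)[0]-uv))
    add("top",pt(S,b,.105,.012),sh,1.5); add("side",pt(S,b,.105,.012),s(130,263),.5)
    add("top",pt(S,b1,.105,.024),ah1,1.5); add("side",pt(S,b1,.105,.024),[302.6,205.2],.7)
    add("top",pt(S,a,.105,.024),t(145,363),.7)
    add("top",pt(S,a,.155,.069),t(47,467),.5); add("side",pt(S,a,.155,.069),s(62,108),.7)
    R0=R.from_euler('z',S[2])
    for (n,q,c) in [("top",(.075,-.075),t(495,115)),("top",(-.075,-.075),t(465,386)),("side",(-.075,-.075),s(184,447))]:
        add(n,R0.apply([q[0],q[1],.014])+[S[0],S[1],0],c,.5)
    P=proj("top",[pt(S,u,.085,0) for u in np.linspace(0,2*np.pi,181)])
    lo=t(121,37);hi=t(472,373)
    r.extend([P[:,0].min()-lo[0],P[:,0].max()-hi[0],P[:,1].min()-lo[1]])
    return np.array(r)
f=least_squares(res,[.62,.045,-.05,-.74,.13,.13],loss='soft_l1')
print(f.x.round(4),np.round(res(f.x),2)); np.save("stand.npy",f.x[:5])
S=f.x[:3]
print("stop",pt(S,f.x[4],.105,.012),"knob now",pt(S,f.x[5],.155,.054))
E
python3 fit2.py
```

```text
[[255 255 255 255 255 255 255 255 255 255 255 255 255 255 255]
 [255 255 255 255 255 255 255 255 255 255 255 255 255 255 255]
 [255 255 255 255 255 255 255 255 255 255 255 255 255 255 255]
 [255 255 255 255 247 247 253 255 255 255 255 255 255 255 255]
 [255 255 255 231  98  55  53  58 145 254 255 255 255 255 255]
 [255 255 245 164  76  71  69  66  57  91 251 255 255 255 255]
 [255 255 237 141  95  80  79  74  68  58 182 255 255 255 255]
 [255 255 252 159 142  81  81  75  70  64 107 253 255 255 255]
 [255 255 255 234 206 153  96  69  65  58  88 242 255 255 255]
 [255 255 255 255 240 239 220 168  93 104 199 255 255 255 255]
 [255 255 255 255 255 254 254 252 238 244 255 255 255 255 255]
 [255 255 255 255 255 255 255 255 255 255 255 255 255 255 255]
 [255 255 255 255 255 255 255 255 255 255 255 255 255 255 255]
 [255 255 255 255 255 255 255 255 255 255 255 255 255 255 255]]
[ 0.6253  0.0452 -0.0413 -0.7666  0.1301  0.1227] [-0.05 -0.71 -0.79  0.3  -0.12 -0.47 -0.13  0.84 -0.28  0.3  -0.01  0.29
 -0.62 -1.17 -0.8   0.98  0.7   1.   -1.68 -0.01  0.01  0.49 -0.74]
stop [0.52868921 0.03552768 0.08833631] knob now [0.46446229 0.03283096 0.09984831]
```

The refit is consistent: the knob's y agrees with the grip measurement, and the arm is within 0.01 rad of the stop. Now for the pin. I grip it with the tool leaning 15° back about the closing axis, so the tool leans only 15° when the pin is square to the dial. First I check neighbours and plan.

Run:
```python
from plan import *
def ray(n,u,z):
    d=C[n];Rw=d["world_to_cam"][:3,:3];c=-Rw.T@d["world_to_cam"][:3,3]
    v=Rw.T@(np.linalg.inv(d["K"])@[u[0],u[1],1]*[1,-1,-1]); return (c+v*(z-c[2])/v[2]).round(3)
print("bottle base",ray("side",(393,440),0),"cap",ray("top",(489,202),.18),"beaker top",ray("top",(347,260),.071),"yellow",ray("top",(380,289),.105))
print("bar",ray("top",(320,150),.3),ray("side",(440,260),.3))
r=tool(-15);g=tcp_for(np.array([k[0],k[1],.099]),r)
to(g+[.0,0,.12],r,8); print(g,cur()[2]['qpos'].round(1))
```

```text
bottle base [ 0.616 -0.469  0.   ] cap [ 0.612 -0.435  0.18 ] beaker top [ 0.51  -0.186  0.071] yellow [ 0.453 -0.248  0.105]
bar [ 0.668 -0.13   0.3  ] [ 0.634 -0.52   0.3  ]
from [ 0.4285 -0.1757  0.2313] to [ 0.5228 -0.3348  0.2006] rot [  0.   -27.02  -0.95]
[0.0, -3.38, -0.12, 1.18, 1.92, 0.64]
[0.0, -3.38, -0.12, 1.22, 1.92, 0.57]
[0.0, -3.38, -0.12, 1.24, 1.92, 0.5]
[0.0, -3.38, -0.12, 1.27, 1.93, 0.43]
[0.0, -3.38, -0.12, 1.29, 1.93, 0.35]
[0.0, -3.38, -0.12, 1.3, 1.93, 0.28]
[0.0, -3.38, -0.12, 1.31, 1.93, 0.2]
[0.0, -3.38, -0.12, 1.32, 1.94, 0.12]
[ 0.52278896 -0.33484016  0.08064741] [-30.4   7.1 123.7   8.7  38.8  56.6]
```

Run:
```python
from plan import *
def ray(n,u,z):
    d=C[n];Rw=d["world_to_cam"][:3,:3];c=-Rw.T@d["world_to_cam"][:3,3]
    v=Rw.T@(np.linalg.inv(d["K"])@[u[0],u[1],1]*[1,-1,-1]); return (c+v*(z-c[2])/v[2]).round(3)
for z in(0,.1,.2,.3,.4):print(z,"top bar x",ray("top",(400,156),z),ray("top",(200,154),z),"side bar",ray("side",(440,270),z),ray("side",(410,215),z))
```

```text
0 top bar x [ 0.748 -0.307  0.   ] [0.748 0.143 0.   ] side bar [ 0.788 -0.082  0.   ] [0.786 0.167 0.   ]
0.1 top bar x [ 0.719 -0.289  0.1  ] [0.718 0.113 0.1  ] side bar [ 0.735 -0.234  0.1  ] [ 0.733 -0.031  0.1  ]
0.2 top bar x [ 0.689 -0.272  0.2  ] [0.689 0.084 0.2  ] side bar [ 0.682 -0.385  0.2  ] [ 0.68 -0.23  0.2 ]
0.3 top bar x [ 0.66  -0.254  0.3  ] [0.659 0.055 0.3  ] side bar [ 0.629 -0.536  0.3  ] [ 0.628 -0.428  0.3  ]
0.4 top bar x [ 0.63  -0.237  0.4  ] [0.63  0.026 0.4  ] side bar [ 0.576 -0.688  0.4  ] [ 0.575 -0.627  0.4  ]
```

The bar is at x≈0.70, z≈0.17, which leaves enough clearance. Moving above the pin and then down.

```bash
python3 -m inch '[[0,-3.4,-0.1,1.2,1.9,0.65,1],[0,-3.4,-0.1,1.2,1.9,0.55,1],[0,-3.4,-0.1,1.25,1.9,0.5,1],[0,-3.4,-0.1,1.25,1.9,0.45,1],[0,-3.4,-0.1,1.3,1.9,0.35,1],[0,-3.4,-0.1,1.3,1.9,0.3,1],[0,-3.4,-0.1,1.3,1.9,0.2,1],[0,-3.2,-0.1,1.3,1.95,0.1,1]]' 60
python3 -c "
from plan import *
r=tool(-15);g=tcp_for(np.array([k[0],k[1],.099]),r)
to(g,r,7)"
```

```text
clock: 10.3
tcp_pos: [0.5245, -0.3307, 0.2002]
orientation: [[0.965, -0.039, -0.261], [-0.037, -0.999, 0.01], [-0.261, 0.0, -0.965]]
contact_force: [-0.5, -0.5, 0.7]
opening: 1.004
grasp_force: 0.0
from [ 0.5245 -0.3307  0.2002] to [ 0.5228 -0.3348  0.0806] rot [0.06 0.14 0.15]
[0.01, 0.02, 0.02, 0.42, 0.06, 1.66]
[0.01, 0.02, 0.02, 0.42, 0.06, 1.66]
[0.01, 0.02, 0.02, 0.42, 0.06, 1.66]
[0.01, 0.02, 0.02, 0.42, 0.06, 1.66]
[0.01, 0.02, 0.02, 0.42, 0.06, 1.66]
[0.01, 0.02, 0.02, 0.42, 0.06, 1.66]
[0.01, 0.02, 0.02, 0.42, 0.06, 1.66]
```

```bash
python3 -m inch '[[0,0,0,0.42,0.06,1.66,1],[0,0,0,0.42,0.06,1.66,1],[0,0,0,0.42,0.06,1.66,1],[0,0,0,0.42,0.06,1.66,1],[0,0,0,0.42,0.06,1.66,1],[0,0,0,0.42,0.06,1.66,1],[0,0,0,0.42,0.06,1.66,1],[0,0,0,0,0,0,1]]' 60
python3 -m inch '[[0,0,0,0,0,0,0],[0,0,0,0,0,0,0],[0,0,0,0,0,0,0],[0,0,0,0,0,0,0],[0,0,0,0,0,0,0],[0,0,0,0,0,0,0],[0,0,0,0,0,0,0],[0,0,0,0,0,0,0]]' 60
```

```text
clock: 11.1
tcp_pos: [0.5205, -0.3351, 0.0783]
orientation: [[0.964, -0.04, -0.261], [-0.039, -0.999, 0.012], [-0.261, -0.001, -0.965]]
contact_force: [1.0, 0.6, -0.0]
opening: 0.998
grasp_force: 0.0
clock: 11.9
tcp_pos: [0.5219, -0.3361, 0.0813]
orientation: [[0.965, -0.041, -0.258], [-0.04, -0.999, 0.01], [-0.258, 0.0, -0.966]]
contact_force: [-0.1, 0.8, 5.8]
opening: 0.17
grasp_force: 58.4
```

```bash
python3 -c "
from plan import *
t,r,o=cur();v=r.inv().apply(np.array([k[0],k[1],.065])-t);ax=r.inv().apply([0,0,1.]);print(v,ax);v[1]=0;np.save('off.npy',np.array([v,ax]))"
python3 -m inch '[[0,0,0,-0.26,0,-0.97,0],[0,0,0,-0.26,0,-0.97,0],[0,0,0,-0.52,0,-1.93,0],[0,0,0,-0.52,0,-1.93,0],[0,0,0,-0.52,0,-1.93,0],[0,0,0,-0.52,0,-1.93,0],[0,0,0,-0.52,0,-1.93,0],[0,0,0,-0.52,0,-1.93,0]]'
python3 -c "
from plan import *
v,ax=np.load('off.npy');A,c=stand(*S)
print('stop',pt(S,p[4],.105,.012))
rot=tool(15);n=A.apply([0,0,1.]);print('align',rot.apply(ax),n)
o=pt(S,p[4],.105,.012)+n*(.012+.055+.035)
to(o-rot.apply(v),rot,16)"
```

```text
[ 0.00980087 -0.00129522  0.01423457] [-2.57742999e-01  4.68071550e-04 -9.66213396e-01]
clock: 12.7
tcp_pos: [0.5214, -0.3361, 0.2226]
orientation: [[0.965, -0.041, -0.257], [-0.04, -0.999, 0.01], [-0.258, 0.001, -0.966]]
contact_force: [0.3, -1.0, -2.4]
opening: 0.17
grasp_force: 58.4
stop [0.52868921 0.03552768 0.08833631]
align [-0.4986282   0.02015244  0.86658168] [-0.49957298  0.02065999  0.8660254 ]
from [ 0.5214 -0.3361  0.2226] to [0.4646 0.0382 0.1879] rot [ 0.04 29.92  0.03]
[0.0, 1.87, 0.0, -0.38, -2.32, 0.32]
[0.0, 1.87, 0.0, -0.39, -2.32, 0.31]
[0.0, 1.87, 0.0, -0.4, -2.32, 0.3]
[0.0, 1.87, 0.0, -0.41, -2.32, 0.29]
[0.0, 1.87, 0.0, -0.42, -2.32, 0.27]
[0.0, 1.87, 0.0, -0.43, -2.32, 0.26]
[0.0, 1.87, 0.0, -0.44, -2.32, 0.24]
[0.0, 1.87, 0.0, -0.44, -2.32, 0.23]
[0.0, 1.87, 0.0, -0.45, -2.32, 0.22]
[0.0, 1.87, 0.0, -0.46, -2.32, 0.2]
[0.0, 1.87, 0.0, -0.46, -2.32, 0.19]
[0.0, 1.87, 0.0, -0.47, -2.32, 0.17]
[0.0, 1.87, 0.0, -0.48, -2.32, 0.16]
[0.0, 1.87, 0.0, -0.48, -2.32, 0.14]
[0.0, 1.87, 0.0, -0.48, -2.32, 0.12]
[0.0, 1.87, 0.0, -0.49, -2.32, 0.11]
```

```bash
python3 -m inch '[[0,1.87,0,-0.4,-2.32,0.3,0],[0,1.87,0,-0.4,-2.32,0.3,0],[0,1.87,0,-0.4,-2.32,0.3,0],[0,1.87,0,-0.4,-2.32,0.3,0],[0,1.87,0,-0.4,-2.32,0.3,0],[0,1.87,0,-0.45,-2.32,0.25,0],[0,1.87,0,-0.45,-2.32,0.25,0],[0,1.87,0,-0.45,-2.32,0.2,0]]'
python3 -m inch '[[0,1.87,0,-0.45,-2.32,0.2,0],[0,1.87,0,-0.45,-2.32,0.2,0],[0,1.87,0,-0.45,-2.32,0.2,0],[0,1.87,0,-0.45,-2.32,0.2,0],[0,1.87,0,-0.5,-2.32,0.15,0],[0,1.87,0,-0.5,-2.32,0.15,0],[0,1.87,0,-0.5,-2.32,0.1,0],[0,1.87,0,-0.5,-2.32,0.1,0]]'
python3 -m inch '[[0,0,0,0,0,0,0],[0,0,0,0,0,0,0]]'
cat > look.py <<'E'
from plan import *
import cv2,sys
v,ax=np.load('off.npy');A,c=stand(*S);n=A.apply([0,0,1.])
rot=tool(15);h=float(sys.argv[1])
st=pt(S,p[4],.105,.012)
to(st+n*(.012+h)-rot.apply(v),rot,4)
t,r,o=cur();print("pin axis err deg",np.degrees(np.arcsin(np.linalg.norm(np.cross(r.apply(ax),n)))),o["qpos"].round(1))
if len(sys.argv)>2:
    out=[]
    for m,x0,y0 in(("top",195,190),("side",275,130)):
        d=ctrl.get_image(m)["img"][:,:,::-1];cv2.imwrite(f"pics/{m}_{sys.argv[2]}.png",d)
        I=cv2.resize(d[y0:y0+100,x0:x0+80],None,fx=5,fy=5,interpolation=cv2.INTER_CUBIC)
        q=t+r.apply(v)+np.outer([0,-.045,-.055],r.apply(ax))
        for P,cl in((q,(0,0,255)),([pt(S,p[4],.105,.024),pt(S,p[4],.155,.069)],(0,255,0))):
            for u,w in proj(m,P): cv2.circle(I,(int((u-x0+.5)*5),int((w-y0+.5)*5)),2,cl,-1)
        out.append(I)
    cv2.imwrite(f"pics/{sys.argv[2]}.png",np.hstack(out))
E
python3 look.py .09 e1
```

```text
clock: 13.5
tcp_pos: [0.4924, -0.1483, 0.2047]
orientation: [[0.999, -0.041, 0.002], [-0.041, -0.999, -0.001], [0.002, 0.001, -1.0]]
contact_force: [0.7, -0.1, -0.6]
opening: 0.169
grasp_force: 58.4
clock: 14.3
tcp_pos: [0.4637, 0.0387, 0.1873]
orientation: [[0.965, -0.041, 0.26], [-0.039, -0.999, -0.011], [0.26, -0.0, -0.965]]
contact_force: [0.9, -0.6, -1.7]
opening: 0.169
grasp_force: 58.4
clock: 14.5
tcp_pos: [0.4638, 0.0382, 0.1871]
orientation: [[0.965, -0.039, 0.258], [-0.038, -0.999, -0.011], [0.259, 0.0, -0.966]]
contact_force: [0.5, 0.0, -1.2]
opening: 0.17
grasp_force: 58.6
from [0.4638 0.0382 0.1871] to [0.4646 0.0382 0.1879] rot [-0.01  0.01  0.13]
[-0.0, 0.0, 0.03, 0.02, -0.0, -0.01]
[-0.0, 0.0, 0.03, 0.02, -0.0, -0.01]
[-0.0, 0.0, 0.03, 0.02, -0.0, -0.01]
[-0.0, 0.0, 0.03, 0.02, -0.0, -0.01]
pin axis err deg 0.09996429579602334 [  1.8  10.1 129.4  -2.5  25.6  96.2]
```

View pics/e1.png

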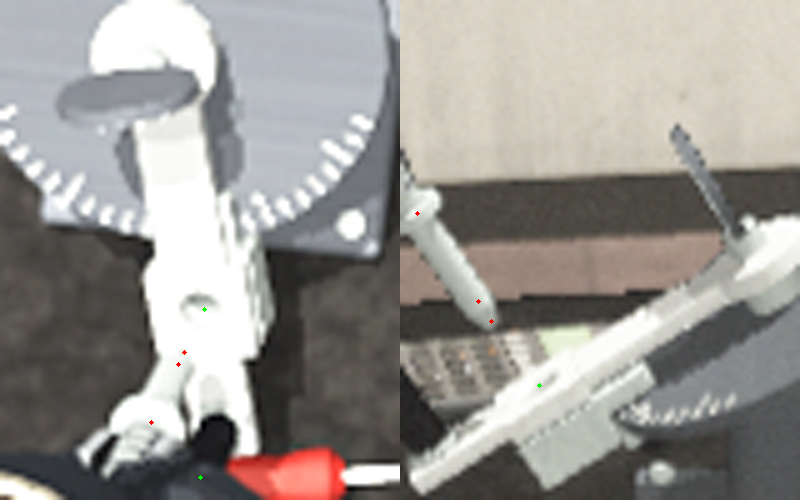

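The side crop shows the pin with its tip at (488,325), aimed at the arm hole near (541,382). In the top crop the tip is at (185,348) and the hole near (202,311). In both views the aim is right to about 2 mm, so I go down along the dial's normal, watching the force.

```bash
python3 -m inch '[[0,0,0,0.28,0,0.96,0],[0,0,0,0.28,0,0.96,0],[0,0,0,0.28,0,0.96,0],[0,0,0,0.28,0,0.96,0],[0,0,0,0.13,0,0.48,0],[0,0,0,0,0,0,0]]'; python3 look.py .045
```

```text
clock: 15.2
tcp_pos: [0.4868, 0.0368, 0.1469]
orientation: [[0.966, -0.041, 0.256], [-0.039, -0.999, -0.011], [0.256, 0.0, -0.967]]
contact_force: [0.4, 0.4, -1.0]
opening: 0.166
grasp_force: 58.6
from [0.4868 0.0368 0.1469] to [0.4871 0.0372 0.1489] rot [0.01 0.14 0.03]
[0.0, 0.03, 0.01, 0.02, -0.01, -0.05]
[0.0, 0.03, 0.01, 0.02, -0.01, -0.05]
[0.0, 0.03, 0.01, 0.02, -0.01, -0.05]
[0.0, 0.03, 0.01, 0.02, -0.01, -0.05]
pin axis err deg 0.20310959036611742 [  1.5  16.2 129.2  -3.   19.8  96.6]
```

No contact with the tip already in the arm's hole. I continue slowly.

```bash
python3 -m inch '[[0,0.05,0,0.1,-0.02,0.24,0],[0,0,0,0.08,0,0.29,0],[0,0,0,0.08,0,0.29,0],[0,0,0,0,0,0,0]]'; python3 look.py .035
```

```text
clock: 15.6
tcp_pos: [0.4917, 0.0369, 0.1406]
orientation: [[0.965, -0.041, 0.259], [-0.039, -0.999, -0.011], [0.259, 0.0, -0.966]]
contact_force: [-0.5, -0.7, -1.3]
opening: 0.171
grasp_force: 58.6
from [0.4917 0.0369 0.1406] to [0.4921 0.037  0.1403] rot [ 0.01 -0.01  0.04]
[0.0, -0.0, 0.01, 0.01, -0.0, 0.01]
[0.0, -0.0, 0.01, 0.01, -0.0, 0.01]
[0.0, -0.0, 0.01, 0.01, -0.0, 0.01]
[0.0, -0.0, 0.01, 0.01, -0.0, 0.01]
pin axis err deg 0.06398211249136042 [  1.5  17.2 129.1  -3.2  18.7  96.7]
```

```bash
python3 -m inch '[[0,0,0,0.09,0,0.3,0],[0,0,0,0.08,0,0.3,0],[0,0,0,0.08,0,0.3,0],[0,0,0,0.08,0,0.3,0],[0,0,0,0,0,0,0]]'; python3 look.py .023
```

```text
clock: 16.1
tcp_pos: [0.4979, 0.0366, 0.1295]
orientation: [[0.965, -0.041, 0.258], [-0.039, -0.999, -0.011], [0.258, 0.0, -0.966]]
contact_force: [-0.4, 0.6, -1.0]
opening: 0.166
grasp_force: 58.6
from [0.4979 0.0366 0.1295] to [0.4981 0.0368 0.1299] rot [0.01 0.02 0.03]
[0.0, 0.01, 0.01, 0.01, -0.01, -0.01]
[0.0, 0.01, 0.01, 0.01, -0.01, -0.01]
[0.0, 0.01, 0.01, 0.01, -0.01, -0.01]
[0.0, 0.01, 0.01, 0.01, -0.01, -0.01]
pin axis err deg 0.08993860635426439 [  1.5  18.9 128.9  -3.4  17.3  96.9]
```

```bash
python3 -m inch '[[0,0,0,0.08,0,0.29,0],[0,0,0,0.08,0,0.29,0],[0,0,0,0.08,0,0.29,0],[0,0,0,0.08,0,0.29,0],[0,0,0,0.08,0,0.29,0],[0,0,0,0.08,0,0.29,0],[0,0,0,0,0,0,0]]'; python3 look.py .003
```

```text
clock: 16.8
tcp_pos: [0.507, 0.0362, 0.114]
orientation: [[0.965, -0.041, 0.258], [-0.039, -0.999, -0.011], [0.258, 0.0, -0.966]]
contact_force: [0.1, -0.2, -0.6]
opening: 0.168
grasp_force: 58.6
from [0.507  0.0362 0.114 ] to [0.5081 0.0364 0.1125] rot [0.01 0.02 0.03]
[0.0, 0.0, 0.01, 0.01, -0.0, 0.04]
[0.0, 0.0, 0.01, 0.01, -0.0, 0.04]
[0.0, 0.0, 0.01, 0.01, -0.0, 0.04]
[0.0, 0.0, 0.01, 0.01, -0.0, 0.04]
pin axis err deg 0.08704742789406981 [  1.4  21.3 128.6  -3.7  15.3  97.2]
```

Est. 5 mm remain. I press down in 1.5 mm rows until contact shows.

```bash
python3 -m inch '[[0,0,0,0.04,0,0.15,0],[0,0,0,0.04,0,0.15,0],[0,0,0,0,0,0,0]]'; python3 -m inch '[[0,0,0,0.04,0,0.15,0],[0,0,0,0,0,0,0]]';python3 look.py 0
```

```text
clock: 17.1
tcp_pos: [0.5086, 0.0362, 0.1116]
orientation: [[0.965, -0.041, 0.259], [-0.039, -0.999, -0.011], [0.259, 0.0, -0.966]]
contact_force: [-0.5, 0.1, -0.8]
opening: 0.168
grasp_force: 58.6
clock: 17.3
tcp_pos: [0.5089, 0.0362, 0.1108]
orientation: [[0.965, -0.041, 0.259], [-0.039, -0.999, -0.011], [0.259, 0.0, -0.966]]
contact_force: [-10.9, 1.3, 22.3]
opening: 0.168
grasp_force: 61.7
from [0.5089 0.0362 0.1108] to [0.5096 0.0363 0.1099] rot [ 0.   -0.    0.04]
[0.0, -0.0, 0.01, 0.01, -0.0, 0.02]
[0.0, -0.0, 0.01, 0.01, -0.0, 0.02]
[0.0, -0.0, 0.01, 0.01, -0.0, 0.02]
[0.0, -0.0, 0.01, 0.01, -0.0, 0.02]
pin axis err deg 0.0676152341806896 [  1.4  21.7 128.5  -3.8  14.8  97.3]
```

The collar is seated, with 25 N along the normal at the expected depth. Release and back off.

```bash
python3 -m inch '[[0,0,0,0,0,0,0.3],[0,0,0,0,0,0,0.6],[0,0,0,0,0,0,1],[0,0,0,0,0,0,1],[0,0,0,0,0,0,1],[0,0,0,0,0,0,1]]'
python3 -m inch '[[0,0,0,-0.26,0,-0.97,1],[0,0,0,-0.5,0,-2,1],[0,0,0,-0.5,0,-2,1],[0,0,0,-0.5,0,-2,1],[0,0,0,-0.5,0,-2,1],[0,0,0,0,3,-1,1],[0,0,0,0,4,-1,1],[0,0,0,0,4,-1,1]]'
python3 -m inch '[[0,0,0,0,4,0,1],[0,0,0,0,4,0,1],[0,0,0,0,3,0,1],[0,0,0,0,0,0,1]]'
python3 - <<'E'
from station import ctrl
import cv2,numpy as np
T=ctrl.get_image("top")["img"][:,:,::-1];s=ctrl.get_image("side")["img"][:,:,::-1]
a=cv2.resize(T[190:290,195:275],None,fx=4,fy=4,interpolation=cv2.INTER_CUBIC);b=cv2.resize(s[140:240,265:385],None,fx=4,fy=4,interpolation=cv2.INTER_CUBIC)
cv2.imwrite("pics/f1.png",np.hstack([a,b]))
E
```

```text
clock: 17.9
tcp_pos: [0.5093, 0.0361, 0.1103]
orientation: [[0.965, -0.041, 0.259], [-0.039, -0.999, -0.011], [0.259, 0.0, -0.966]]
contact_force: [-0.5, 0.4, -0.2]
opening: 0.997
grasp_force: 0.0
clock: 18.7
tcp_pos: [0.4515, -0.072, 0.2214]
orientation: [[0.965, -0.039, 0.26], [-0.037, -0.999, -0.01], [0.26, 0.0, -0.966]]
contact_force: [0.3, -0.5, 0.4]
opening: 0.999
grasp_force: 0.0
clock: 19.1
tcp_pos: [0.4476, -0.1846, 0.221]
orientation: [[0.965, -0.044, 0.26], [-0.042, -0.999, -0.013], [0.26, 0.001, -0.966]]
contact_force: [0.6, 0.2, -0.0]
opening: 0.999
grasp_force: 0.0
```

View pics/f1.png

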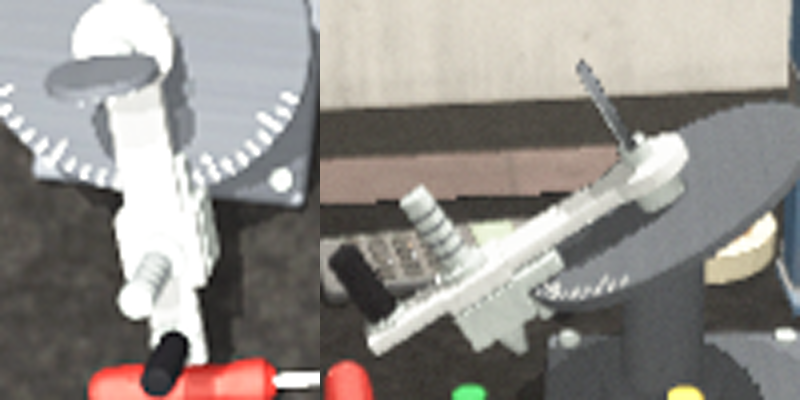

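The side crop shows the pin seated square to the arm: collar on the arm at about (462,262), grip at (435,220), and the shank tip sticking out below the stop block at (520,345). Nothing else has moved and the robot is clear, so I hand in.

```bash
python3 -c "
from station import ctrl
print(ctrl.hand_in())"
```

```text
the job is handed in; nothing more can be done
None
```

I swung the mirror arm to the stop block, seated the steel locking pin through both holes with its collar on the arm, and handed the job in at about 19 s with the robot clear; the result of the judging was not shown.

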